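Stack two parts crates, the heavier at the bottom

TASK

Stack the two parts crates with the heavier one at the bottom: their tubs look alike but only one is full, so heft the crates to find out which. Leave the heavier crate where it stands, turn the lighter one half round so that its front end is over the other's back end, and lower it gently until all four feet have dropped into the rim lugs, so that it stands on the other crate and does not nest in it; keep hold of it until it is seated, then let go. Keep both crates level and leave everything else on the bench alone.

Things in the scene. Friction and masses are not known exactly. Their poses are not given: they have to be found in the camera images.
- crate_a_centre (a point): Grey stack-nest plastic crate on the bench with one lidded tub (32 mm across, 48 high) in it; 160 long x 67 wide x 80 mm high. Point at its middle, half-way up; +x: along its length to the front end, y: across, z: up. Grip it across the width by the upright band that forms its upper 39 mm (160 x 67 mm outside, walls 2.5 mm); below, it steps in to a trough 44 mm wide.
- crate_a_front (a point): Outside of crate a's front end, 80 mm from its middle along +x, half-way up. The front wall is cut down in the middle (to 59 mm above the underside) and carries a blank white card; the back end is full height.
- crate_a_foot (a point): Sole of one of crate a's four feet, level with its underside. Feet stand out from the trough under the band, two a side, at x = +60 and x = -35 mm from the middle, 16 mm long, outer faces 29.5 mm from the centre line. This one: x = +60, y = +25 mm. Facing the same way the feet miss the other crate's lugs and the crate would nest.
- crate_a_lug (a point): Top of one of crate a's four rim lugs: shelves 6 mm below the rim, 7.5 mm out from the long walls, two a side at x = -60 and x = +35 mm from the middle, with stops as high as the rim at both ends (19 mm apart; rim walls 62 mm apart inside), so a foot has 1.5 mm play each way. This one: x = -60, y = -27 mm.
- crate_a: Crate a, origin under its centre, axes as its point. Empty it weighs 0.11 kg; one of the two crates holds a full tub (crate and tub 0.29 to 0.34 kg), the other an all but empty one of the same look (0.13 to 0.15 kg). Which is which changes.
- crate_b_centre (a point): Grey stack-nest plastic crate on the bench with one lidded tub (32 mm across, 48 high) in it; 160 long x 67 wide x 80 mm high. Point at its middle, half-way up; +x: along its length to the front end, y: across, z: up. Grip it across the width by the upright band that forms its upper 39 mm (160 x 67 mm outside, walls 2.5 mm); below, it steps in to a trough 44 mm wide.
- crate_b_front (a point): Outside of crate b's front end, 80 mm from its middle along +x, half-way up. The front wall is cut down in the middle (to 59 mm above the underside) and carries a blank white card; the back end is full height.
- crate_b_foot (a point): Sole of one of crate b's four feet, level with its underside. Feet stand out from the trough under the band, two a side, at x = +60 and x = -35 mm from the middle, 16 mm long, outer faces 29.5 mm from the centre line. This one: x = +60, y = +25 mm. Facing the same way the feet miss the other crate's lugs and the crate would nest.
- crate_b_lug (a point): Top of one of crate b's four rim lugs: shelves 6 mm below the rim, 7.5 mm out from the long walls, two a side at x = -60 and x = +35 mm from the middle, with stops as high as the rim at both ends (19 mm apart; rim walls 62 mm apart inside), so a foot has 1.5 mm play each way. This one: x = -60, y = -27 mm.
- crate_b: Crate b, origin under its centre, same kind as crate a. Rightly stacked (front over back) the upper crate stands 74 mm higher than the lower; 80 mm higher means that feet still ride on lug stops or rim; 41 mm means nested.
- mallet_head (a point): Head of a mallet lying on the bench (head 64 mm thick, 90 long, whole 270 mm); leave alone.
- bottle_centre (a point): Upright white glue bottle, 64 mm thick, 165 mm high, at mid-height; leave alone.
- roll_centre (a point): Roll of tape lying flat between the crates, 72 mm across, 24 mm high; leave alone.
- bracket_centre (a point): Steel corner bracket, 60 x 30 x 60 mm high, standing between the crates; leave alone.
- measure_centre (a point): Tape measure, 62 x 36 x 60 mm high; leave alone.
- clamp_centre (a point): Steel clamp lying flat, 190 x 100 x 26 mm; leave alone.
- offcut_centre (a point): White board offcut, 55 x 230 x 12 mm, lying flat; leave alone.

How it is judged:
By the outcome, as a careful person would: the job done as asked, in the order asked, and still so for the second after the job is handed in, with the robot touching nothing.
It also fails if it takes over 64 s, if anything falls off the work surface, if the arm or the gripper's body presses on something with over 40 N, if the wrist force passes 120 N, or if a joint passes its speed limit or range.

ROBOT

A 6-joint arm with a two-finger parallel gripper is mounted at the origin on the work surface. World frame = base frame: x ahead of the robot, y to its left, z up, the work surface at z = 0. Lengths are in m, angles in degrees, forces in N, time in s.
With the tool pointing down it reaches from about 0.4 to 0.825 m from the base axis. Payload 7 kg.
Tool frame: the origin (TCP) lies between the finger pads; the fingertips stand 19 mm ahead of it and the grasp point (between the pads) is the TCP; x points along the fingers, y is the direction in which the jaws open and shut, and the axes are right-handed (so a half turn about x gives the same grasp; the last joint's range is limited). The gripper opens to 88 mm and grips with 3 to 60 N. Pads are 19 mm wide; open, the fingers measure 130 mm over their backs; the gripper's body (78 mm by 193 mm) begins 47 mm behind the grasp point.
Start: joints at [86.866, 20.546, 0.682, 0, -70.136, -16.507], TCP at [0.227, 0.636, 0.246] pointing down, gripper open.
Joint ranges: [-176.03, 176.03], [-82.01, 121.73], [-58.28, 71.71], [-173.87, 95.51], [-174.79, -0.11], [-173.66, 173.66]. Speed limits (degrees/s): [136.94, 136.94, 172.46, 180, 180, 180].

INTERFACE

Orientations are given as [roll, pitch, yaw] about the fixed x, y, z axes, in that order (R = Rz(yaw) Ry(pitch) Rx(roll)).
In Python, from plant import * gives the robot as it stands.
- The arm moves only by the tool step_arm, never from a script. Its argument "steps" is a list of rows, each a list of 2 entries, a list of its own where there are three numbers: the shift along the tool's x, y, z in units of 0.02 m (1.0 is 0.02 m), then the turn about the tool's x in units of 6 degrees (1.0 is 6 degrees). A call has 1 to 20 rows; each row shifts and turns the commanded pose from where the row before left it, along the tool's axes as they then stand; what a row does not reach is not made up. A row lasts 1/12 s, in which the tool goes at most 41.7 mm and 7.16 degrees, less where a joint would pass 70% of its speed; a pose out of reach is approached as far as the arm can. A call with a number of a shift or a turn outside -1 to 1 is refused whole. A call with a gripper value outside its range is refused whole. "fingers" is the closure, from 0 (fully open) to 1 (shut), set as the call begins (left out, the last holds). The fingers move at their own pace and stop on an object; "grip_force" is the grip in N (left out, the last holds). Time passes only in rows, so rows that do not move let the fingers close. It gives the time, the measured TCP pose, the force and the opening at its end, in the units of the state.
- get_state(): the state, without advancing time (a new reading comes with each control period).
- capture(name): name is "scene" or "top"; returns the picture (420x560x3 uint8, blue, green, red); there is no depth.
- camera_model(name): a dict with "intrinsics" (3x3 intrinsics, pixels), "rvec" (rotation vector, rad) and "tvec" (3), from world to camera coordinates, as OpenCV has them. Camera axes: x right, y down, z forward; pixel columns grow to the right and rows downward; lengths in m; the calibration is good to about 2 mm. A picture is of the moment at which its call begins. camera_model takes no time and is no camera call.
- close_job(): hands the job in, once; it reports no verdict.
The state is a dict: "time_s": time; "joints": joint angles; "qd": joint speeds; "joint_torque": joint torques, N m; "tcp_pos": TCP position; "eef_rot": TCP orientation; "contact_force": force on the tool from outside, world axes, zero at the start; "moment": the same for the moment, N m; "gripper_width": finger opening in m.
Only numpy, scipy, OpenCV 4.12 (cv2) and the standard library are available. Lean on these libraries where they do the work, as an engineer would, in place of code of your own. Each camera call takes 0.05 s, during which the arm holds its last target.

## Working session

There is one attempt and no reset: what is moved stays moved. The work goes in short steps, Python scripts to look and compute and a tool call to move; the robot and the scene stay as the last step left them, time stands still between calls to the robot, and variables do not carry over. Pictures are saved under pics/ and viewed, and the job is handed in when it is done.

Besides the shell and the picture viewer there is one more tool, called after "Call:" by a JSON object that holds its "api" and its "payload". step_arm: Moves the arm, as the interface text tells. Its arguments: {"type":"object","properties":{"steps":{"type":"array","items":{"type":"array"}},"fingers":{"type":"number"},"grip_force":{"type":"number"}},"required":["steps"]}

```bash
ls; mkdir -p pics
python3 - <<'E'
from plant import *
import cv2
for n in("scene","top"):
    cv2.imwrite(f"pics/{n}0.png",capture(n)); m=camera_model(n); print(n,m)
print(get_state())
E
```

```text
pics
scene {'intrinsics': array([[448.67340459,   0.        , 287.72956879],
       [  0.        , 448.67340459, 209.55965554],
       [  0.        ,   0.        ,   1.        ]]), 'rvec': array([ 1.46502515,  1.87110821, -0.95508691]), 'tvec': array([ 0.13260551, -0.26127974,  1.69650759])}
top {'intrinsics': array([[414.13431616,   0.        , 279.08081144],
       [  0.        , 414.13431616, 204.03561288],
       [  0.        ,   0.        ,   1.        ]]), 'rvec': array([ 2.16416151, -2.17619953,  0.08823828]), 'tvec': array([0.01189315, 0.58168101, 1.20922646])}
{'time_s': 0.1, 'joints': array([ 8.68655824e+01,  2.05867728e+01,  6.38842652e-01, -1.72819923e-02,
       -7.01371568e+01, -1.65071132e+01]), 'qd': array([-0.07366891, -0.10601947,  0.188737  ,  0.06684738, -0.02937201,
       -0.0519269 ]), 'joint_torque': array([-1.64471745e-03, -5.84161484e+01,  2.93753994e+01,  7.01564893e+00,
        1.01642171e-02, -4.62077446e-05]), 'tcp_pos': array([0.22677587, 0.63532106, 0.24472273]), 'eef_rot': array([  95.69815901,   89.91337539, -103.94925577]), 'contact_force': array([-0.14692687, -0.75102466, -0.55778277]), 'moment': array([-0.01632605, -0.02478714, -0.03159009]), 'gripper_width': 0.0873109236267478}
```

View pics/scene0.png

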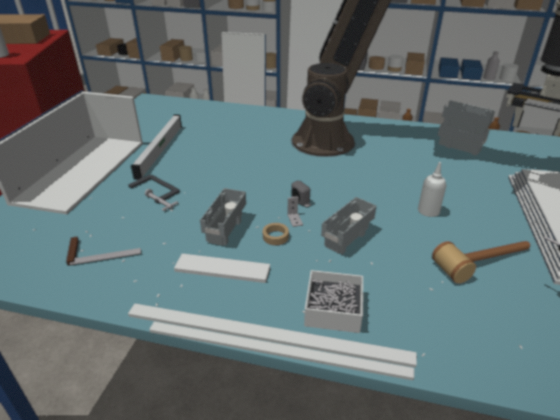

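View pics/top0.png

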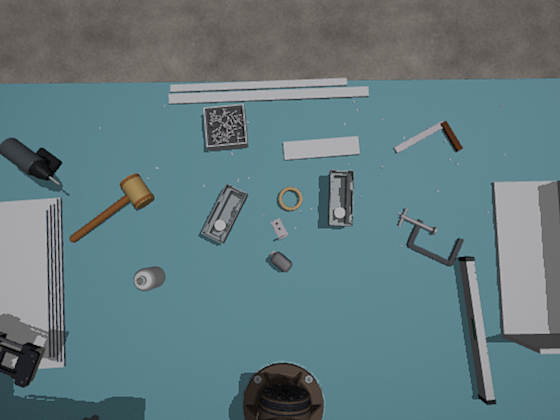

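The top view shows the robot base at the bottom, around (285,390). The two crates are near (223,214) and (341,198), with the roll, bracket and measure between them. I'll zoom in.

Run:
```python
import cv2,numpy as np
t=cv2.imread("pics/top0.png"); s=cv2.imread("pics/scene0.png")
z=lambda i,x,y,w,h,f:cv2.resize(i[y:y+h,x:x+w],None,fx=f,fy=f,interpolation=cv2.INTER_CUBIC)
cv2.imwrite("pics/t_z.png",np.hstack([z(t,190,175,70,80,5),z(t,310,160,70,80,5)]))
cv2.imwrite("pics/s_z.png",np.hstack([z(s,190,180,70,70,5),z(s,315,190,70,70,5)]))
```

```text
(no output)
```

View pics/t_z.png

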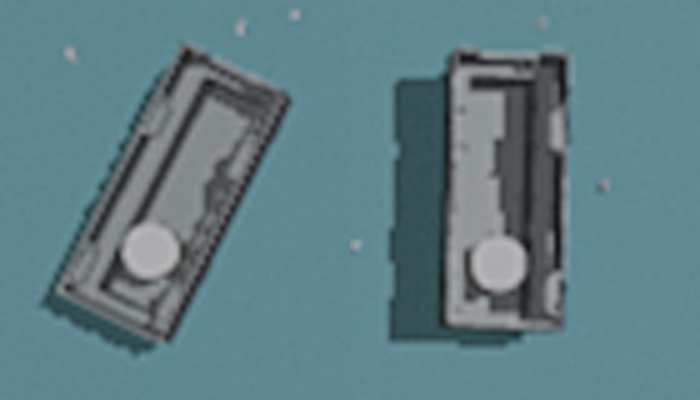

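View pics/s_z.png

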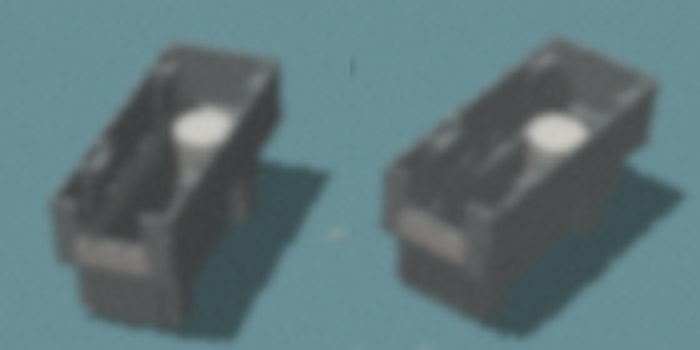

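Both crates show the cut-down front with its card toward the scene camera, so both fronts face +x. In the top view the lug spacing agrees. Next I'll fit the poses from the rim corners in both cameras.

```bash
cat > h.py <<'E'
import numpy as np,cv2
from scipy.optimize import least_squares
from scipy.spatial.transform import Rotation as R
def rim(p,z=.08):
    x,y,a=p;c,s=np.cos(a),np.sin(a)
    L=np.array([[.08,.0335],[.08,-.0335],[-.08,-.0335],[-.08,.0335]])
    return np.c_[L@np.array([[c,s],[-s,c]])+[x,y],np.full(4,z)]
def proj(m,P): return cv2.projectPoints(np.asarray(P,float),m["rvec"],m["tvec"],m["intrinsics"],None)[0][:,0]
def fit(obs,p0,z=.08):
    f=lambda p:np.concatenate([(proj(m,rim(p,z))-o).ravel() for m,o in obs])
    r=least_squares(f,p0,loss="soft_l1"); return r.x,f(r.x).reshape(-1,2)
E
python3 - <<'E'
from plant import *
from h import *
T=camera_model("top");S=camera_model("scene")
u=lambda l,ox,oy,sx=0:(np.array(l)-[sx,0]+.5)/5-.5+[ox,oy]
Lt=u([(183,45),(291,96),(168,342),(57,290)],190,175)
Rt=u([(450,50),(568,52),(562,328),(445,326)],310,160,350)
# order: front+y, front-y, back-y, back+y
Ls=u([(490,215),(385,172),(558,38),(655,80)],315,190,350)
Rs=u([(165,225),(55,205),(170,43),(278,65)],190,180)
for n,t,s,p0 in(("L",Lt,Ls,(.55,.15,-.4)),("R",Rt,Rs,(.6,-.15,0.))):
  for lab,o in(("both",[(T,t),(S,s)]),("top",[(T,t)]),("scene",[(S,s)])):
    p,r=fit(o,p0); print(n,lab,p[:2].round(4),np.degrees(p[2]).round(2),np.abs(r).mean().round(2),np.hypot(*p[:2]).round(3))
    if lab=="both": print(r.round(1).tolist())
st=get_state();print(R.from_euler("xyz",st["eef_rot"],degrees=True).as_matrix().round(3))
E
```

```text
L both [0.5535 0.1643] -26.49 0.74 0.577
[[0.4, -1.2], [-0.4, -1.2], [-1.0, -0.0], [0.2, -0.1], [0.2, -0.2], [-0.5, -2.2], [-0.7, -1.7], [0.8, -1.1]]
L top [0.5518 0.1638] -26.48 0.53 0.576
L scene [0.5593 0.1651] -26.43 0.65 0.583
R both [ 0.5975 -0.1688] -2.06 0.8 0.621
[[0.2, -1.1], [0.0, -0.9], [0.4, -0.4], [0.1, -0.7], [1.7, -1.0], [-0.6, -1.4], [0.2, -1.3], [0.8, -2.0]]
R top [ 0.5953 -0.1683] -2.09 0.19 0.619
R scene [ 0.6039 -0.1684] -2.58 0.54 0.627
[[-0.    -0.336 -0.942]
 [-0.001 -0.942  0.336]
 [-1.     0.002 -0.   ]]
```

```bash
cat >> h.py <<'E'
def overlay(img,m,polys,x,y,w,h,f,col=(0,0,255)):
    z=cv2.resize(img[y:y+h,x:x+w],None,fx=f,fy=f,interpolation=cv2.INTER_CUBIC)
    for P in polys:
        q=(proj(m,P)-[x,y]+.5)*f-.5
        cv2.polylines(z,[np.round(q).astype(int)],True,col,1)
    return z
E
python3 - <<'E'
from plant import *
from h import *
T=camera_model("top");S=camera_model("scene")
t=cv2.imread("pics/top0.png"); s=cv2.imread("pics/scene0.png")
L=(.5525,.1640,np.radians(-26.5));Rr=(.5965,-.1684,np.radians(-2.1))
cv2.imwrite("pics/ov1.png",np.vstack([np.hstack([overlay(t,T,[rim(L)],190,175,70,70,5),overlay(t,T,[rim(Rr)],310,165,70,70,5)])[:300],np.hstack([overlay(s,S,[rim(Rr)],190,180,70,60,5),overlay(s,S,[rim(L)],315,190,70,60,5)])]))
E
```

```text
(no output)
```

View pics/ov1.png

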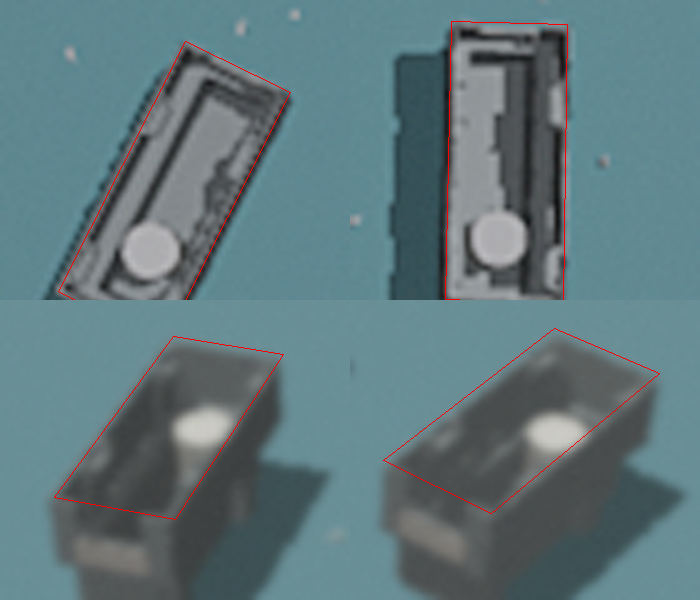

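```bash
cat >> h.py <<'E'
def ty(st):
    M=R.from_euler("xyz",st["eef_rot"],degrees=True).as_matrix(); return np.degrees(np.arctan2(M[1,1],M[0,1]))
def plan(st,tgt,th=None,cur=None):
    """total tool-axis units after turning first (turn +=world -z)"""
    a=ty(st); d=0 if th is None else (a-th+180)%360-180
    b=np.radians(a-d); D=np.array(tgt)-(st["tcp_pos"] if cur is None else cur)
    c,s=np.cos(b),np.sin(b)
    v=np.array([-D[2],c*D[0]+s*D[1],s*D[0]-c*D[1]])/.02
    print("turn units",round(d/6,3),"then units",v.round(3),"theta",round(a,2))
def show(st): print(round(st["time_s"],2),st["tcp_pos"].round(4),"th",ty(st).round(2),"rot",st["eef_rot"].round(2),"F",st["contact_force"].round(2),"M",st["moment"].round(3),"w",round(st["gripper_width"],4),"q",st["joints"].round(1))
def gp(p,off,z): return [p[0]+off*np.cos(p[2]),p[1]+off*np.sin(p[2]),z]
E
python3 - <<'E'
from plant import *
from h import *
L=(.5525,.1640,np.radians(-26.5))
st=get_state();plan(st,gp(L,-.015,.14),-116.5)
E
```

```text
turn units 1.142 then units [  5.236  13.823 -24.34 ] theta -109.65
```

Call:
{"api": "step_arm", "payload": {"steps": [[[0,0,0],0.6],[[0,0,0],0.54],[[0,0.55,-0.97],0],[[0,0.55,-0.97],0],[[0,0.55,-0.97],0],[[0,0.55,-0.97],0],[[0,0.55,-0.97],0],[[0,0.55,-0.97],0],[[0,0.55,-0.97],0],[[0,0.55,-0.97],0],[[0,0.55,-0.97],0],[[0,0.55,-0.97],0],[[0,0.55,-0.97],0],[[0,0.55,-0.97],0],[[0,0.55,-0.97],0],[[0,0.55,-0.97],0],[[0,0.55,-0.97],0],[[0,0.55,-0.97],0],[[0,0.55,-0.97],0],[[0,0.55,-0.97],0]], "fingers": 0, "grip_force": 25}}

```text
time_s: 1.77
tcp_pos: [0.4515, 0.3016, 0.2453]
eef_rot: [64.2, 90.0, -142.3]
contact_force: [0.3, -0.2, 0.1]
gripper_width: 0.0877
```

Call:
{"api": "step_arm", "payload": {"steps": [[[0.5,0.55,-0.97],0],[[0.5,0.55,-0.97],0],[[0.5,0.55,-0.97],0],[[0.5,0.55,-0.97],0],[[0.5,0.55,-0.97],0],[[0.5,0.55,-0.97],0],[[0.5,0.55,-0.97],0],[[0.5,0,0],0],[[0,0,0],0],[[0,0,0],0],[[0,0,0],0]]}}

```text
time_s: 2.68
tcp_pos: [0.5384, 0.1738, 0.166]
eef_rot: [-145.0, 90.0, 8.6]
contact_force: [0.2, -0.1, 0.3]
gripper_width: 0.0878
```

Run:
```python
from plant import *
from h import *
L=(.5525,.1640,np.radians(-26.5))
st=get_state();show(st);plan(st,gp(L,-.015,.063),-116.5)
cv2.imwrite("pics/t1.png",capture("top")[140:290,150:390].repeat(3,0).repeat(3,1))
```

```text
2.68 [0.5384 0.1738 0.166 ] th -116.44 rot [-144.99   89.98    8.56] F [ 0.23 -0.07  0.33] M [0.01  0.062 0.018] w 0.0878 q [ 37.7  14.1 -19.6   0.  -56.3  25.8]
turn units 0.01 then units [ 5.151  0.125 -0.102] theta -116.44
```

View pics/t1.png

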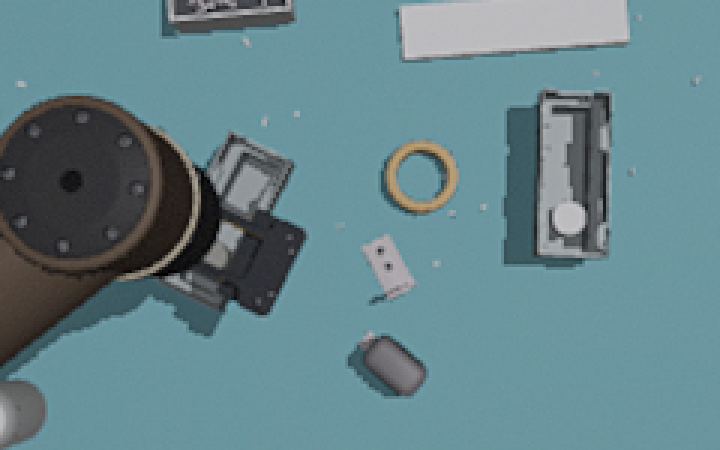

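The gripper stands over the left crate with its jaws across the width. I'll descend and close.

Call:
{"api": "step_arm", "payload": {"steps": [[[0.6,0.12,-0.1],0],[[0.6,0,0],0],[[0.6,0,0],0],[[0.6,0,0],0],[[0.6,0,0],0],[[0.6,0,0],0],[[0.5,0,0],0],[[0.4,0,0],0],[[0.3,0,0],0],[[0.35,0,0],0],[[0,0,0],0],[[0,0,0],0],[[0,0,0],0]]}}

```text
time_s: 3.82
tcp_pos: [0.5394, 0.1704, 0.0629]
eef_rot: [-130.7, 90.0, 22.9]
contact_force: [1.1, -0.8, 0.5]
gripper_width: 0.0874
```

Call:
{"api": "step_arm", "payload": {"steps": [[[0,0,0],0],[[0,0,0],0],[[0,0,0],0],[[0,0,0],0],[[0,0,0],0],[[0,0,0],0],[[0,0,0],0],[[0,0,0],0]], "fingers": 1, "grip_force": 25}}

```text
time_s: 4.48
tcp_pos: [0.5395, 0.1705, 0.0629]
eef_rot: [-125.1, 90.0, 28.5]
contact_force: [0.8, 1.3, 3.6]
gripper_width: 0.0667
```

Run:
```python
from plant import *
from h import *
show(get_state())
```

```text
4.48 [0.5395 0.1705 0.0629] th -116.47 rot [-125.06   89.95   28.47] F [0.79 1.26 3.58] M [ 0.366 -0.011 -0.071] w 0.0667 q [ 37.4  21.  -26.    0.  -43.   26.2]
```

Call:
{"api": "step_arm", "payload": {"steps": [[[-0.1,0,0],0],[[-0.15,0,0],0],[[-0.15,0,0],0],[[-0.15,0,0],0],[[-0.1,0,0],0],[[0,0,0],0],[[0,0,0],0],[[0,0,0],0],[[0,0,0],0],[[0,0,0],0],[[0,0,0],0]]}}

```text
time_s: 5.4
tcp_pos: [0.539, 0.1702, 0.0754]
eef_rot: [63.1, 90.0, -143.4]
contact_force: [0.3, -0.4, -3.3]
gripper_width: 0.0667
```

Run:
```python
from plant import *
from h import *
F=[]
for i in range(6):
    st=get_state();F.append(np.r_[st["contact_force"],st["moment"]]);im=capture("scene")
print(np.mean(F,0).round(3),np.std(F,0).round(2));show(st)
cv2.imwrite("pics/s2.png",cv2.resize(im[150:270,180:420],None,fx=3,fy=3,interpolation=cv2.INTER_CUBIC))
```

```text
[-2.04e-01 -1.00e-03 -3.03e+00 -5.00e-03 -1.80e-02 -1.40e-02] [0.4  0.3  0.38 0.05 0.01 0.03]
5.65 [0.5391 0.1702 0.0755] th -116.48 rot [  57.07   89.99 -149.42] F [-0.5   0.18 -3.43] M [ 0.035 -0.014 -0.023] w 0.0666 q [ 37.4  20.  -25.3  -0.  -44.7  26.2]
```

View pics/s2.png

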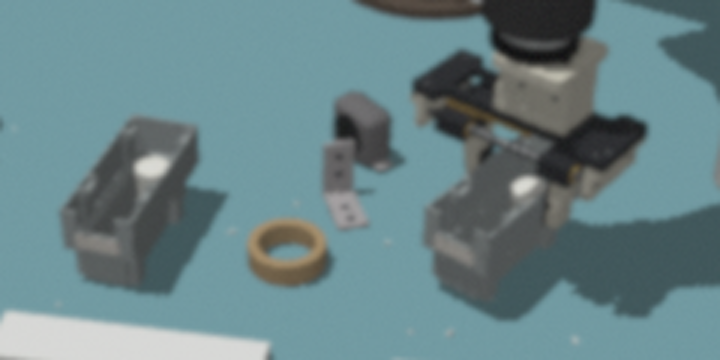

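The lifted crate weighs about 3.0 N (≈0.31 kg), so the left one is the heavy crate. I'll set it back on the same spot and release it.

Call:
{"api": "step_arm", "payload": {"steps": [[[0.15,0,0],0],[[0.15,0,0],0],[[0.12,0,0],0],[[0.1,0,0],0],[[0.06,0,0],0],[[0.04,0,0],0],[[0.03,0,0],0],[[0,0,0],0],[[0,0,0],0]]}}

```text
time_s: 6.45
tcp_pos: [0.539, 0.1702, 0.0629]
eef_rot: [104.4, 90.0, -102.0]
contact_force: [-3.7, -0.9, 3.4]
gripper_width: 0.0671
```

Call:
{"api": "step_arm", "payload": {"steps": [[[0,0,0],0],[[0,0,0],0],[[0,0,0],0],[[0,0,0],0],[[0,0,0],0],[[0,0,0],0]], "fingers": 0}}

```text
time_s: 6.95
tcp_pos: [0.5392, 0.1703, 0.0626]
eef_rot: [-131.9, 90.0, 21.6]
contact_force: [-0.4, -0.6, -0.1]
gripper_width: 0.0877
```

Run:
```python
from plant import *
from h import *
st=get_state();show(st)
Rr=(.5965,-.1684,np.radians(-2.1))
up=st["tcp_pos"].copy();up[2]+=.103
plan(st,gp(Rr,-.010,.166),87.9,cur=up)
```

```text
6.95 [0.5392 0.1703 0.0626] th -116.48 rot [-131.93   89.99   21.59] F [-0.45 -0.6  -0.14] M [ 0.012 -0.005 -0.043] w 0.0877 q [ 37.4  21.  -26.    0.  -43.   26.2]
turn units 25.936 then units [ -0.022 -16.818   2.984] theta -116.48
```

Call:
{"api": "step_arm", "payload": {"steps": [[[-0.4,0,0],0],[[-0.9,0,0],0],[[-1,0,0],0],[[-1,0,0],0],[[-0.9,0,0],0],[[-0.95,0,0],0.94],[[0,0,0],1],[[0,0,0],1],[[0,0,0],1],[[0,0,0],1],[[0,0,0],1],[[0,0,0],1],[[0,0,0],1],[[0,0,0],1],[[0,0,0],1],[[0,0,0],1],[[0,0,0],1],[[0,0,0],1],[[0,0,0],1],[[0,0,0],1]]}}

```text
time_s: 8.62
tcp_pos: [0.5392, 0.1702, 0.1662]
eef_rot: [-36.7, 90.0, 26.9]
contact_force: [-0.2, 0.3, 1.1]
gripper_width: 0.0876
```

Call:
{"api": "step_arm", "payload": {"steps": [[[0,0,0],1],[[0,0,0],1],[[0,0,0],1],[[0,0,0],1],[[0,0,0],1],[[0,0,0],1],[[0,0,0],1],[[0,0,0],1],[[0,0,0],1],[[0,0,0],1],[[0,0,0],1],[[0,0,0],0],[[0,0,0],0],[[0,-0.7,0.12],0],[[0,-0.9,0.16],0],[[0,-0.95,0.17],0],[[0,-0.95,0.17],0],[[0,-0.95,0.17],0],[[0,-0.95,0.17],0],[[0,-0.95,0.17],0]]}}

```text
time_s: 10.28
tcp_pos: [0.5569, 0.041, 0.1658]
eef_rot: [-66.1, 90.0, -68.1]
contact_force: [-0.9, -0.1, 0.3]
gripper_width: 0.0875
```

Run:
```python
from plant import *
from h import *
st=get_state();show(st)
Rr=(.5965,-.1684,np.radians(-2.1))
plan(st,gp(Rr,-.010,.166),87.9)
```

```text
10.28 [0.5569 0.041  0.1658] th 88.06 rot [-66.14  90.   -68.08] F [-0.86 -0.13  0.29] M [ 0.057 -0.197  0.027] w 0.0875 q [  24.3   13.5  -20.5    0.   -56.  -116.2]
turn units 0.026 then units [ -0.012 -10.388   1.862] theta 88.06
```

Call:
{"api": "step_arm", "payload": {"steps": [[[0,-0.95,0.17],0.03],[[0,-0.95,0.17],0],[[0,-0.95,0.17],0],[[0,-0.95,0.17],0],[[0,-0.95,0.17],0],[[0,-0.95,0.17],0],[[0,-0.95,0.17],0],[[0,-0.95,0.17],0],[[0,-0.95,0.17],0],[[0,-0.95,0.17],0],[[0,-0.6,0.11],0],[[0,-0.25,0.05],0],[[0,0,0],0],[[0,0,0],0],[[0,0,0],0]]}}

```text
time_s: 11.53
tcp_pos: [0.5858, -0.1652, 0.1656]
eef_rot: [91.4, 90.0, 89.1]
contact_force: [0.8, 0.4, 0.0]
gripper_width: 0.0875
```

Run:
```python
from plant import *
from h import *
st=get_state();show(st)
Rr=(.5965,-.1684,np.radians(-2.1))
plan(st,gp(Rr,-.010,.063),87.9)
im=capture("top");cv2.imwrite("pics/t3full.png",im)
cv2.imwrite("pics/t3.png",cv2.resize(im[140:260,180:400],None,fx=3.5,fy=3.5,interpolation=cv2.INTER_CUBIC))
```

```text
11.53 [ 0.5858 -0.1652  0.1656] th 87.75 rot [91.37 89.99 89.12] F [0.82 0.42 0.04] M [ 0.048 -0.172 -0.022] w 0.0875 q [  2.6  17.9 -14.2  -0.  -57.9 -94.9]
turn units -0.025 then units [ 5.131 -0.141  0.04 ] theta 87.75
```

View pics/t3.png

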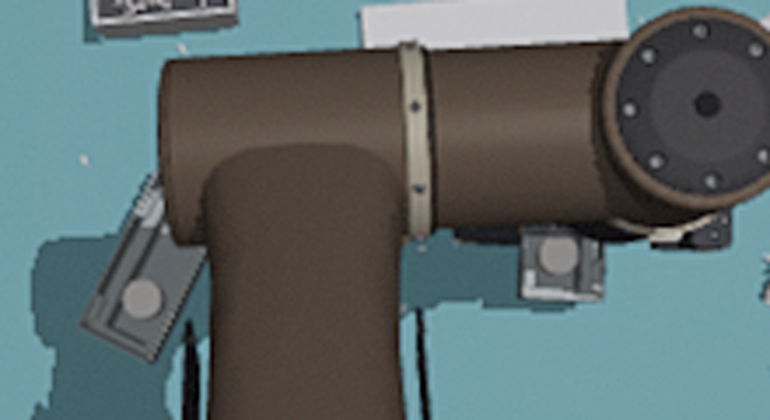

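The arm blocks most of the top view, but the visible back of the left crate is in place. I'll descend on the right crate.

Call:
{"api": "step_arm", "payload": {"steps": [[[0.6,-0.14,0.04],-0.02],[[0.6,0,0],0],[[0.6,0,0],0],[[0.6,0,0],0],[[0.6,0,0],0],[[0.6,0,0],0],[[0.5,0,0],0],[[0.4,0,0],0],[[0.3,0,0],0],[[0.33,0,0],0],[[0,0,0],0],[[0,0,0],0],[[0,0,0],0]]}}

```text
time_s: 12.67
tcp_pos: [0.587, -0.1687, 0.0634]
eef_rot: [-7.6, 90.0, -9.8]
contact_force: [-0.8, 0.5, 0.8]
gripper_width: 0.0878
```

Call:
{"api": "step_arm", "payload": {"steps": [[[0,0,0],0],[[0,0,0],0],[[0,0,0],0],[[0,0,0],0],[[0,0,0],0],[[0,0,0],0],[[0,0,0],0],[[0,0,0],0]], "fingers": 1, "grip_force": 25}}

```text
time_s: 13.33
tcp_pos: [0.5868, -0.1687, 0.0633]
eef_rot: [-16.7, 90.0, -18.8]
contact_force: [-0.9, -0.5, 4.2]
gripper_width: 0.0667
```

Call:
{"api": "step_arm", "payload": {"steps": [[[-0.1,0,0],0],[[-0.15,0,0],0],[[-0.15,0,0],0],[[-0.15,0,0],0],[[-0.1,0,0],0],[[0,0,0],0],[[0,0,0],0],[[0,0,0],0],[[0,0,0],0],[[0,0,0],0],[[0,0,0],0]]}}

```text
time_s: 14.25
tcp_pos: [0.5865, -0.1686, 0.0758]
eef_rot: [-177.4, 90.0, -179.6]
contact_force: [-0.1, -0.0, -1.8]
gripper_width: 0.0669
```

Run:
```python
from plant import *
from h import *
F=[]
for i in range(6):
    st=get_state();F.append(np.r_[st["contact_force"],st["moment"]]);im=capture("scene")
print(np.mean(F,0).round(3),np.std(F,0).round(2));show(st)
cv2.imwrite("pics/s4.png",cv2.resize(im[150:270,180:420],None,fx=3,fy=3,interpolation=cv2.INTER_CUBIC))
cv2.imwrite("pics/s4full.png",im)
```

```text
[-0.145 -0.118 -1.3    0.027 -0.165  0.   ] [0.19 0.32 0.5  0.03 0.02 0.02]
14.5 [ 0.5866 -0.1687  0.0759] th 87.82 rot [-177.44   90.   -179.62] F [ 0.18 -0.26 -1.61] M [ 0.04  -0.17   0.003] w 0.067 q [  2.3  23.5 -19.4  -0.  -47.1 -94.5]
```

View pics/s4.png

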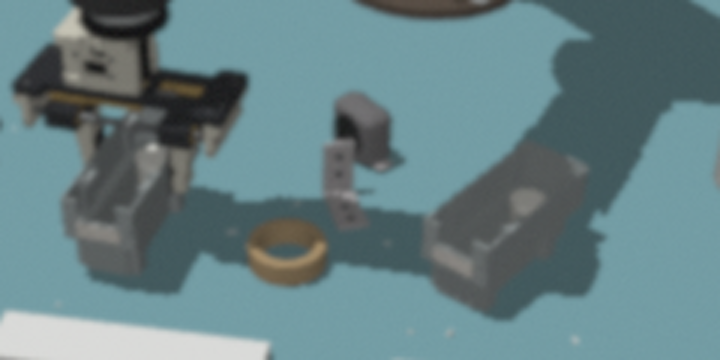

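The right crate weighs about 1.3–1.6 N, so it is the light one, and it hangs level. I'll lift it and turn it half round.

Call:
{"api": "step_arm", "payload": {"steps": [[[-0.3,0,0],0],[[-0.6,0,0],0],[[-0.8,0,0],0],[[-0.8,0,0],0],[[-0.8,0,0],0],[[-0.8,0,0],0],[[-0.8,0,0],0],[[-0.7,0,0],-0.3],[[-0.5,0,0],-0.65],[[-0.4,0,0],-1],[[0,0,0],-1],[[0,0,0],-1],[[0,0,0],-1],[[0,0,0],-1],[[0,0,0],-1],[[0,0,0],-1],[[0,0,0],-1],[[0,0,0],-1],[[0,0,0],-1],[[0,0,0],-1]]}}

```text
time_s: 16.22
tcp_pos: [0.5865, -0.1687, 0.2065]
eef_rot: [-69.3, 90.0, 0.5]
contact_force: [0.2, -0.1, -1.0]
gripper_width: 0.0667
```

Call:
{"api": "step_arm", "payload": {"steps": [[[0,0,0],-1],[[0,0,0],-1],[[0,0,0],-1],[[0,0,0],-1],[[0,0,0],-1],[[0,0,0],-1],[[0,0,0],-1],[[0,0,0],-1],[[0,0,0],-1],[[0,0,0],-1],[[0,0,0],-1],[[0,0,0],-1],[[0,0,0],-1],[[0,0,0],-0.7],[[0,0,0],-0.3],[[0,0,0],0],[[0,0,0],0],[[0,0,0],0]]}}

```text
time_s: 17.72
tcp_pos: [0.5866, -0.1687, 0.2062]
eef_rot: [-149.3, 90.0, 4.2]
contact_force: [0.2, 0.0, -0.6]
gripper_width: 0.067
```

Run:
```python
from plant import *
from h import *
st=get_state();show(st)
plan(st,[.5614,.1592,.205],-116.48)
im=capture("top");cv2.imwrite("pics/t5full.png",im)
cv2.imwrite("pics/t5.png",cv2.resize(im[140:260,180:400],None,fx=3.5,fy=3.5,interpolation=cv2.INTER_CUBIC))
```

```text
17.72 [ 0.5866 -0.1687  0.2062] th -116.56 rot [-149.25   89.99    4.19] F [ 0.2   0.01 -0.6 ] M [ 0.029 -0.     0.029] w 0.067 q [  2.3  16.1 -11.1  -0.  -62.8  61.2]
turn units -0.013 then units [  0.06  -14.112   8.436] theta -116.56
```

View pics/t5.png

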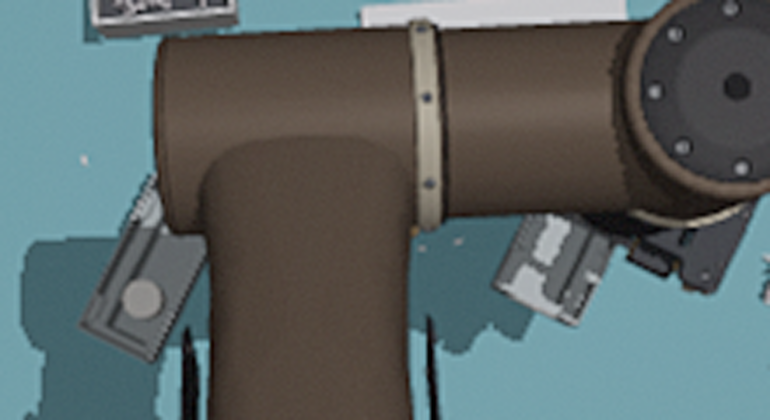

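The light crate is now turned round and hanging level. I'll carry it over the heavy one.

Call:
{"api": "step_arm", "payload": {"steps": [[[0,-0.3,0.18],-0.01],[[0,-0.6,0.36],0],[[0,-0.9,0.54],0],[[0,-0.9,0.54],0],[[0,-0.9,0.54],0],[[0,-0.9,0.54],0],[[0,-0.9,0.54],0],[[0,-0.9,0.54],0],[[0,-0.9,0.54],0],[[0,-0.9,0.54],0],[[0,-0.9,0.54],0],[[0,-0.9,0.54],0],[[0,-0.9,0.54],0],[[0,-0.9,0.54],0],[[0,-0.9,0.54],0],[[0,-0.7,0.42],0],[[0,-0.5,0.29],0],[[0,-0.31,0.17],0],[[0,0,0],0],[[0,0,0],0]]}}

```text
time_s: 19.43
tcp_pos: [0.5608, 0.1593, 0.2059]
eef_rot: [63.0, 90.0, -143.4]
contact_force: [-1.5, -0.1, -2.2]
gripper_width: 0.0667
```

Call:
{"api": "step_arm", "payload": {"steps": [[[0,0,0],0],[[0,0,0],0]]}}

```text
time_s: 19.6
tcp_pos: [0.561, 0.1584, 0.206]
eef_rot: [53.3, 90.0, -153.2]
contact_force: [-0.2, -0.9, -2.0]
gripper_width: 0.0669
```

Run:
```python
from plant import *
from h import *
st=get_state();show(st)
plan(st,[.5614,.1592,.205],-116.48)
im=capture("top");cv2.imwrite("pics/t6full.png",im)
s=capture("scene");cv2.imwrite("pics/s6full.png",s)
a=cv2.resize(im[155:255,170:290],None,fx=5,fy=5,interpolation=cv2.INTER_CUBIC)
b=cv2.resize(s[120:260,290:430],None,fx=4,fy=4,interpolation=cv2.INTER_CUBIC)
cv2.imwrite("pics/t6.png",a);cv2.imwrite("pics/s6.png",b)
```

```text
19.6 [0.561  0.1584 0.206 ] th -116.48 rot [  53.28   90.   -153.19] F [-0.24 -0.95 -2.  ] M [ 0.005 -0.031  0.   ] w 0.0669 q [ 35.   13.6 -14.5  -0.  -61.9  28.5]
turn units 0.001 then units [ 0.049 -0.043 -0.   ] theta -116.48
```

View pics/t6.png

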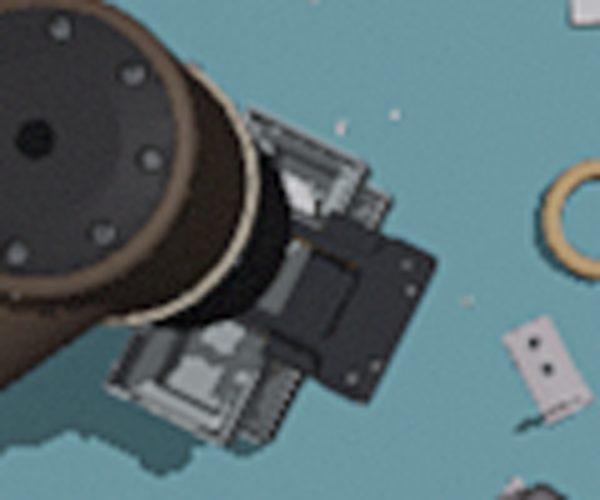

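View pics/s6.png

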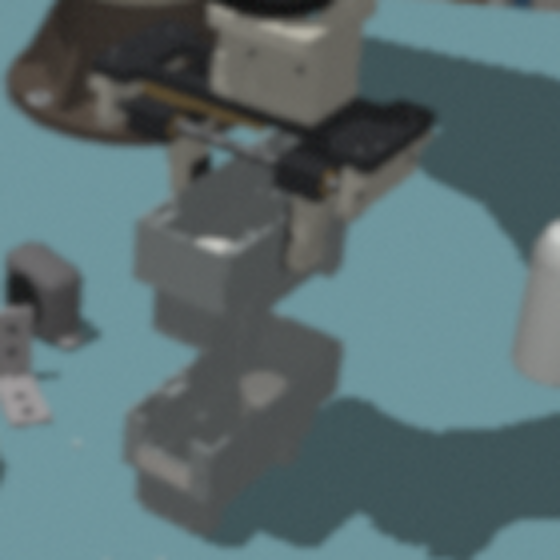

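Run:
```python
from plant import *
from h import *
T=camera_model("top");S=camera_model("scene")
t0=cv2.imread("pics/top0.png");s0=cv2.imread("pics/scene0.png");t=cv2.imread("pics/t6full.png"); s=cv2.imread("pics/s6full.png")
a=np.radians(-26.48);u=np.array([np.cos(a),np.sin(a)])
lo=np.r_[np.array([.5391,.1703])+.015*u,a]; up=np.r_[np.array([.561,.1587])-.0099*u,a]
print(lo,up)
A=overlay(t,T,[rim(lo),rim(up,.2227)],180,165,85,85,7)
cv2.imwrite("pics/ov6t.png",A)
B=overlay(s,S,[rim(lo),rim(up,.2227)],310,150,80,110,6)
cv2.imwrite("pics/ov6s.png",B[:600])
```

```text
[ 0.55252635  0.16361172 -0.46216319] [ 0.55213861  0.16311427 -0.46216319]
```

View pics/ov6t.png

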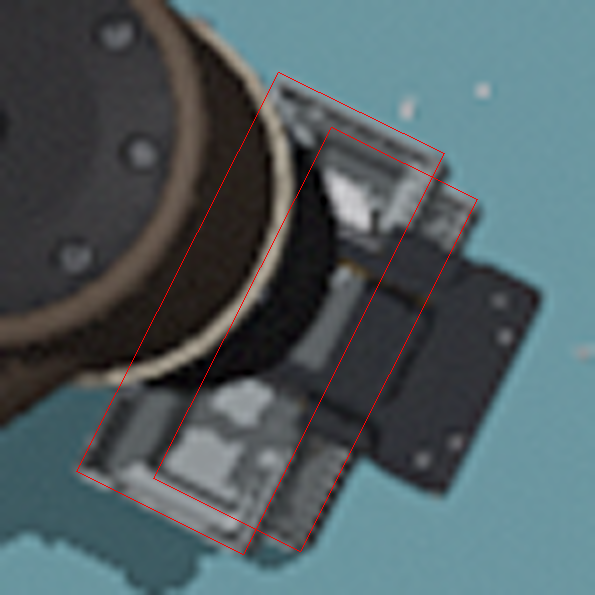

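View pics/ov6s.png

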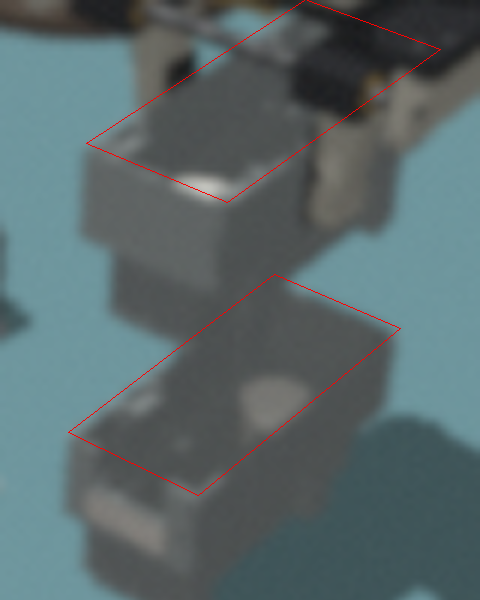

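```bash
cat >> h.py <<'E'
def endprof(img,m,p,z,end,vs,rng=.010,n=81):
    """sat profile along length near end(+1/-1); returns offset (m, along +x of p) of strongest edge beyond nominal"""
    c,s=np.cos(p[2]),np.sin(p[2]); ds=np.linspace(-rng,rng,n); acc=[];per=[]
    q=img.astype(float); sat=(q[:,:,0]-q[:,:,2]).astype(np.float32)
    from scipy.ndimage import gaussian_filter1d
    for v in vs:
        X=end*.08+ds; P=np.c_[p[0]+c*X-s*v,p[1]+s*X+c*v,np.full(n,z)]
        uv=proj(m,P).astype(np.float32)
        f=cv2.remap(sat,uv[:,0][None],uv[:,1][None],cv2.INTER_LINEAR)[0]; acc.append(f)
    f=gaussian_filter1d(np.mean(acc,0),4); g=np.abs(np.gradient(f))
    k=g.argmax(); w=slice(max(0,k-12),k+13)
    return ds[k],(ds[w]*g[w]).sum()/g[w].sum(),np.mean(acc,0)[::8].round(0)
E
python3 - <<'E'
from plant import *
from h import *
T=camera_model("top")
Rm=cv2.Rodrigues(T["rvec"])[0];print("cam",(-Rm.T@T["tvec"]).round(3))
I={k:cv2.imread(f"pics/{k}.png") for k in("top0","t3full","t5full","t6full")}
a=np.radians(-26.48);u=np.array([np.cos(a),np.sin(a)])
lo=np.r_[np.array([.5391,.1703])+.015*u,a]; up=np.r_[np.array([.561,.1587])-.0099*u,a]
full=np.linspace(-.028,.028,15);corn=np.r_[np.linspace(-.031,-.027,4),np.linspace(.027,.031,4)]
for n,im,p,z,e,v in(("lo far top0",'top0',lo,.08,1,corn),("lo near top0",'top0',lo,.08,-1,full),("lo near t5",'t5full',lo,.08,-1,np.linspace(-.01,.028,10)),("lo far t6",'t6full',lo,.08,1,np.linspace(-.032,-.026,5)),("lo near t6",'t6full',lo,.08,-1,np.linspace(-.03,-.018,8)),
 ("up far t6",'t6full',up,.2227,1,np.linspace(-.03,.02,14)),("up near t6 corn",'t6full',up,.2227,-1,corn)):
    print(n,endprof(I[im],T,p,z,e,v))
rr=np.array([.5965,-.1686,np.radians(-2.15)])
print("R far",endprof(I['top0'],T,rr,.08,1,corn));print("R near",endprof(I['top0'],T,rr,.08,-1,full))
E
```

```text
cam [ 0.469 -0.003  1.257]
lo far top0 (np.float64(-0.0012499999999999994), np.float64(-0.0011917454020305752), array([ 5.,  4.,  2.,  6., 19., 36., 48., 52., 51., 50., 50.],
      dtype=float32))
lo near top0 (np.float64(-0.0017499999999999998), np.float64(-0.0016100221042228825), array([36., 34., 35., 34., 24., 13.,  8.,  6.,  7.,  8.,  8.],
      dtype=float32))
lo near t5 (np.float64(-0.0009999999999999992), np.float64(-0.0009446815912653058), array([40., 40., 41., 40., 31., 17.,  6.,  5.,  6.,  7.,  7.],
      dtype=float32))
lo far t6 (np.float64(-0.0009999999999999992), np.float64(-0.001002481946578233), array([ 6.,  5.,  3.,  6., 19., 39., 53., 55., 54., 54., 54.],
      dtype=float32))
lo near t6 (np.float64(-0.002), np.float64(-0.0017733653220973634), array([39., 36., 36., 34., 24., 15.,  8.,  5.,  5.,  6.,  7.],
      dtype=float32))
up far t6 (np.float64(-0.0012499999999999994), np.float64(-0.0011644506432628584), array([ 7.,  7.,  5.,  6., 20., 41., 53., 54., 51., 49., 49.],
      dtype=float32))
up near t6 corn (np.float64(-0.0012499999999999994), np.float64(-0.001209862111309216), array([45., 46., 47., 46., 34., 16.,  7.,  4.,  5.,  6.,  6.],
      dtype=float32))
R far (np.float64(-0.0012499999999999994), np.float64(-0.0011060642147308964), array([ 4.,  2.,  2.,  4., 17., 32., 45., 50., 51., 50., 50.],
      dtype=float32))
R near (np.float64(-0.002), np.float64(-0.0020812445873202557), array([42., 40., 40., 36., 22.,  8.,  6.,  6.,  7.,  7.,  7.],
      dtype=float32))
```

Subpixel end profiles put the two crates within about 0.2 mm of each other lengthwise, both sharing a −1.2 mm camera bias. I'll correct the 0.8 mm lateral offset and come down to just above the rim.

Call:
{"api": "step_arm", "payload": {"steps": [[[0.2,-0.04,0],0],[[0.4,0,0],0],[[0.5,0,0],0],[[0.5,0,0],0],[[0.5,0,0],0],[[0.35,0,0],0],[[0.2,0,0],0],[[0.1,0,0],0],[[0,0,0],0],[[0,0,0],0],[[0,0,0],0],[[0,0,0],0],[[0,0,0],0]]}}

```text
time_s: 20.78
tcp_pos: [0.5615, 0.16, 0.1514]
eef_rot: [-122.0, 90.0, 31.6]
contact_force: [-0.1, 0.0, -1.6]
gripper_width: 0.067
```

Run:
```python
from plant import *
from h import *
T=camera_model("top");S=camera_model("scene")
P=[];Fz=[]
for i in range(4):
    st=get_state();P.append(st["tcp_pos"]);Fz.append(st["contact_force"])
    im=capture("top") if i<3 else capture("scene")
    if i==0: t=im
p=np.mean(P,0);print(p.round(5),np.std(P,0).round(5),np.mean(Fz,0).round(2));show(st);plan(st,[.5614,.1592,.1373],-116.48,cur=p)
a=np.radians(-26.48);u=np.array([np.cos(a),np.sin(a)])
lo=np.r_[np.array([.5391,.1703])+.015*u,a]; up=np.r_[p[:2]-.0099*u,a]
zu=.08+p[2]-.0633
for n,q,z,e,v in(("lo far",lo,.08,1,np.linspace(-.032,-.027,5)),("lo near",lo,.08,-1,np.linspace(-.03,-.022,8)),("up far",up,zu,1,np.linspace(-.03,.02,14)),("up near",up,zu,-1,np.r_[np.linspace(-.031,-.027,4),np.linspace(.027,.031,4)])):
    print(n,endprof(t,T,q,z,e,v)[:2])
cv2.imwrite("pics/ov7s.png",cv2.resize(im[140:260,290:410],None,fx=5,fy=5,interpolation=cv2.INTER_CUBIC))
cv2.imwrite("pics/ov7t.png",overlay(t,T,[rim(lo),rim(up,zu)],180,165,85,85,7))
```

```text
[0.56147 0.15996 0.15128] [4.e-05 3.e-05 8.e-05] [-0.09  0.03 -1.44]
20.93 [0.5614 0.1599 0.1512] th -116.42 rot [-118.35   89.98   35.23] F [ 0.59 -0.67 -1.81] M [-0.003  0.    -0.018] w 0.0666 q [ 35.1  16.5 -18.4  -0.  -55.1  28.5]
turn units 0.01 then units [ 0.699  0.036 -0.014] theta -116.42
lo far (np.float64(-0.0005000000000000004), np.float64(-0.0006420540468124677))
lo near (np.float64(-0.00275), np.float64(-0.0028188092415483285))
up far (np.float64(-0.0007500000000000007), np.float64(-0.0008507760215740091))
up near (np.float64(-0.0014999999999999996), np.float64(-0.0013914366371318256))
```

View pics/ov7s.png

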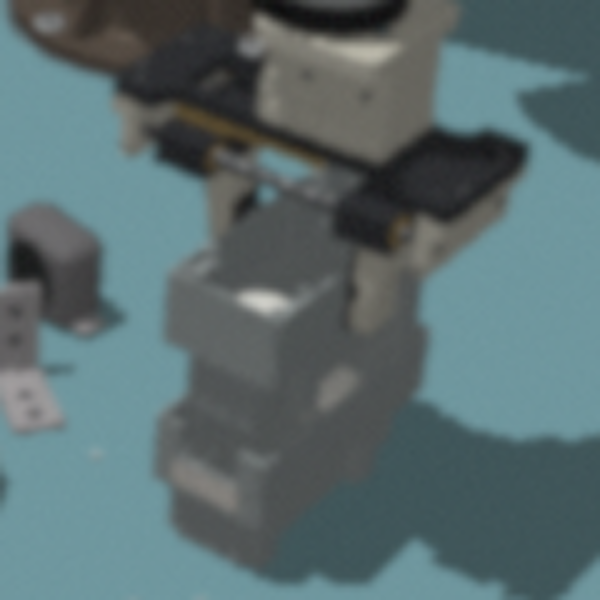

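View pics/ov7t.png

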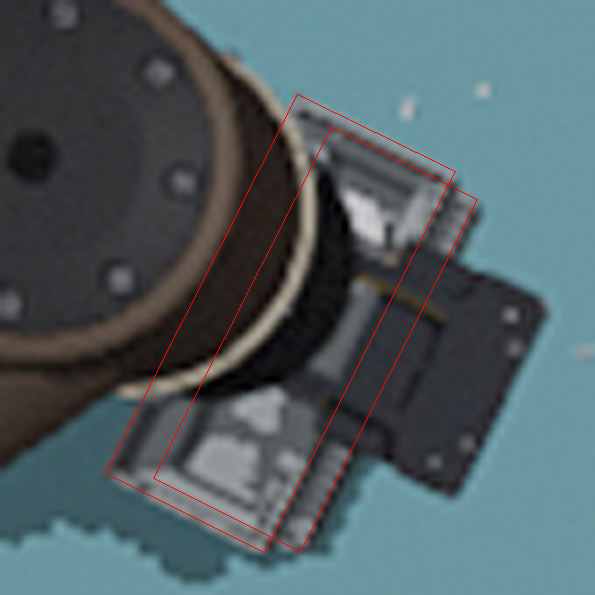

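Lateral is now 0.7 mm over the other way, because the earlier reading hadn't settled. I'll correct that and lower gently to about 3 mm below rim level.

Call:
{"api": "step_arm", "payload": {"steps": [[[0,0.036,-0.014],0.01],[[0,0,0],0],[[0,0,0],0],[[0.08,0,0],0],[[0.08,0,0],0],[[0.08,0,0],0],[[0.06,0,0],0],[[0.05,0,0],0],[[0.05,0,0],0],[[0.04,0,0],0],[[0.04,0,0],0],[[0.03,0,0],0],[[0.03,0,0],0],[[0,0,0],0],[[0,0,0],0]]}}

```text
time_s: 22.23
tcp_pos: [0.5613, 0.1591, 0.1402]
eef_rot: [-164.5, 90.0, -11.0]
contact_force: [-0.3, -0.1, -1.0]
gripper_width: 0.067
```

Run:
```python
from plant import *
from h import *
st=get_state();show(st);plan(st,[.5614,.1592,.1373],-116.48)
```

```text
22.23 [0.5613 0.1591 0.1402] th -116.48 rot [-164.53   90.    -11.01] F [-0.32 -0.09 -0.96] M [0.064 0.041 0.043] w 0.067 q [ 35.   17.1 -19.2   0.  -53.7  28.5]
turn units -0.001 then units [ 0.144 -0.006 -0.002] theta -116.48
```

The crate is 3 mm below the ride-on height and still carries its own weight, so the feet are between the stops. I'll lower the last 3 mm.

Call:
{"api": "step_arm", "payload": {"steps": [[[0.03,0,0],0],[[0.03,0,0],0],[[0.03,0,0],0],[[0.025,0,0],0],[[0.02,0,0],0],[[0.015,0,0],0],[[0,0,0],0],[[0,0,0],0],[[0,0,0],0]]}}

```text
time_s: 22.98
tcp_pos: [0.5613, 0.1591, 0.1373]
eef_rot: [-179.6, 90.0, -26.1]
contact_force: [-1.2, -0.1, 1.1]
gripper_width: 0.0666
```

Run:
```python
from plant import *
from h import *
for i in range(3):
    st=get_state();show(st);im=capture("scene")
cv2.imwrite("pics/s8.png",cv2.resize(im[140:260,290:410],None,fx=5,fy=5,interpolation=cv2.INTER_CUBIC))
```

```text
22.98 [0.5613 0.1591 0.1373] th -116.48 rot [-179.58   90.    -26.06] F [-1.19 -0.08  1.07] M [-0.095  0.459  0.011] w 0.0666 q [ 35.   17.3 -19.3   0.  -53.3  28.5]
23.03 [0.5613 0.1591 0.1373] th -116.48 rot [-156.18   90.     -2.66] F [-1.49 -0.41  1.17] M [-0.1    0.501 -0.006] w 0.0668 q [ 35.   17.3 -19.3   0.  -53.3  28.5]
23.08 [0.5613 0.1591 0.1373] th -116.48 rot [-142.1    89.99   11.43] F [-2.3  -0.3   2.16] M [-0.102  0.52  -0.025] w 0.0669 q [ 35.   17.3 -19.3   0.  -53.3  28.5]
```

View pics/s8.png

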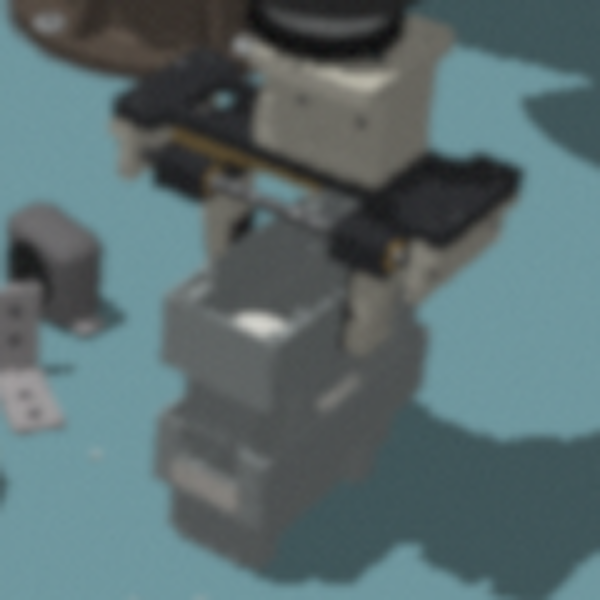

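Call:
{"api": "step_arm", "payload": {"steps": [[[0.02,0,0],0],[[0.01,0,0],0],[[0,0,0],0],[[0,0,0],0],[[0,0,0],0]]}}

```text
time_s: 23.55
tcp_pos: [0.5613, 0.1591, 0.1373]
eef_rot: [-158.6, 90.0, -5.0]
contact_force: [-3.5, -0.4, 7.2]
gripper_width: 0.0671
```

Run:
```python
from plant import *
from h import *
for i in range(3):
    st=get_state();show(st);capture("scene")
```

```text
23.55 [0.5613 0.1591 0.1373] th -116.47 rot [-158.56   89.98   -5.03] F [-3.49 -0.37  7.2 ] M [-0.205  1.403 -0.078] w 0.0671 q [ 35.   17.3 -19.4   0.  -53.3  28.5]
23.6 [0.5613 0.1591 0.1373] th -116.47 rot [-151.72   89.98    1.81] F [-3.1  -1.18  6.83] M [-0.224  1.369 -0.052] w 0.0666 q [ 35.   17.3 -19.4   0.  -53.3  28.5]
23.65 [0.5613 0.1591 0.1373] th -116.47 rot [-148.1    89.98    5.43] F [-3.04 -0.14  6.96] M [-0.186  1.351 -0.026] w 0.0669 q [ 35.   17.3 -19.4   0.  -53.3  28.5]
```

It stops firmly at z = 0.1373, which is 74.0 mm above its grip height on the bench, so it is seated. I'll relieve the press and open.

Call:
{"api": "step_arm", "payload": {"steps": [[[-0.03,0,0],0],[[0,0,0],0],[[0,0,0],0]]}}

```text
time_s: 23.95
tcp_pos: [0.5614, 0.1592, 0.1373]
eef_rot: [-138.0, 90.0, 15.6]
contact_force: [-1.5, -0.5, 3.6]
gripper_width: 0.067
```

Call:
{"api": "step_arm", "payload": {"steps": [[[0,0,0],0],[[0,0,0],0],[[0,0,0],0],[[0,0,0],0],[[0,0,0],0],[[0,0,0],0],[[0,0,0],0],[[0,0,0],0]], "fingers": 0}}

```text
time_s: 24.62
tcp_pos: [0.5613, 0.1591, 0.1372]
eef_rot: [-152.0, 90.0, 1.5]
contact_force: [-0.0, 0.4, -0.5]
gripper_width: 0.0876
```

Call:
{"api": "step_arm", "payload": {"steps": [[[-0.2,0,0],0],[[-0.4,0,0],0],[[-0.6,0,0],0],[[-0.8,0,0],0],[[-0.8,0,0],0],[[-0.8,0,0],0],[[-0.8,0,0],0],[[-0.6,0,0],0],[[-0.3,0,0],0],[[0,1,0],0],[[0,1,0],0],[[0,1,0],0],[[0,1,0],0],[[0,1,0],0],[[0,1,0],0],[[0,1,0],0],[[0,1,0],0],[[0,0,0],0],[[0,0,0],0],[[0,0,0],0]]}}

```text
time_s: 26.28
tcp_pos: [0.49, 0.0155, 0.2434]
eef_rot: [-129.6, 90.0, 23.8]
contact_force: [-0.4, 0.6, 0.1]
gripper_width: 0.0877
```

Run:
```python
from plant import *
from h import *
show(get_state())
T=camera_model("top");S=camera_model("scene")
t=capture("top");s=capture("scene");cv2.imwrite("pics/t9full.png",t);cv2.imwrite("pics/s9full.png",s)
a=np.radians(-26.48);u=np.array([np.cos(a),np.sin(a)])
c=np.r_[np.array([.5391,.1703])+.015*u,a]
A=overlay(t,T,[rim(c),rim(c,.154)],180,165,85,85,6)
B=cv2.resize(s[150:250,300:400],(510,510),interpolation=cv2.INTER_CUBIC)
cv2.imwrite("pics/t9.png",A);cv2.imwrite("pics/s9.png",B)
```

```text
26.28 [0.49   0.0155 0.2434] th -116.52 rot [-129.63   89.96   23.85] F [-0.4   0.59  0.13] M [ 0.062 -0.027  0.003] w 0.0877 q [ 24.8   3.  -22.2   0.  -64.8  38.6]
```

View pics/t9.png

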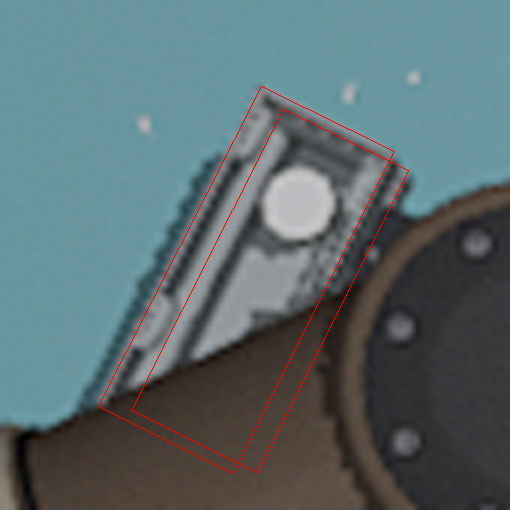

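View pics/s9.png

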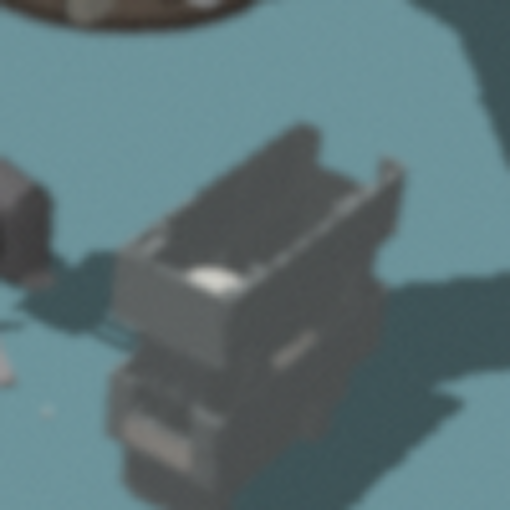

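View pics/s9full.png

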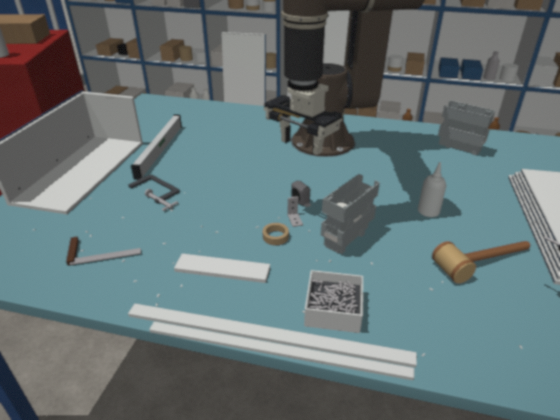

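Run:
```python
from plant import *
from h import *
S=camera_model("scene");T=camera_model("top")
a=np.radians(-26.48);u=np.array([np.cos(a),np.sin(a)])
c=np.r_[np.array([.5391,.1703])+.015*u,a]
for z in(.154,.160,.121): print(z,((proj(S,rim(c,z))-[300,150]+.5)*5.1-.5).round(0).tolist())
t=cv2.imread("pics/t9full.png")
print(endprof(t,T,np.r_[c[:2],a],.154,1,np.linspace(-.025,.03,12))[:2])
s=cv2.imread("pics/s9full.png")
A=overlay(s,S,[rim(c,.154)],310,160,80,90,6);cv2.imwrite("pics/ov9.png",A)
```

```text
0.154 [[232.0, 297.0], [117.0, 244.0], [298.0, 116.0], [408.0, 160.0]]
0.16 [[233.0, 286.0], [118.0, 234.0], [299.0, 106.0], [410.0, 150.0]]
0.121 [[226.0, 353.0], [113.0, 300.0], [292.0, 169.0], [400.0, 214.0]]
(np.float64(-0.0007500000000000007), np.float64(-0.0007898439828580408))
```

View pics/ov9.png

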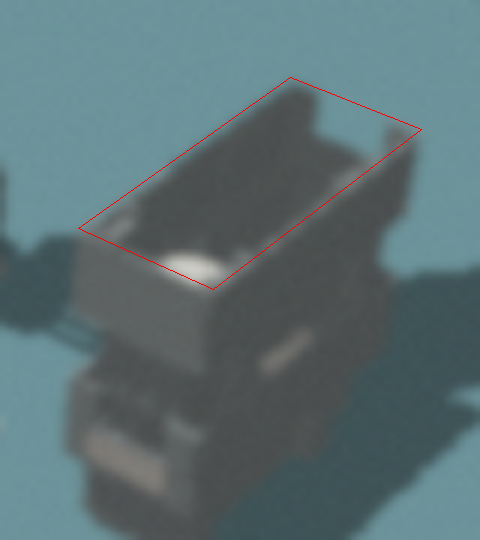

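The rim overlay for 74 mm sits the same roughly 1.3 px above the image at all four corners. That is the camera bias seen from the start, so the crate is level and seated. I'll hand in.

Run:
```python
from plant import *
print(close_job())
```

```text
the job is handed in; nothing more can be done
None
```

The lighter crate now stands on the heavier one, turned half round and seated in the rim lugs. I handed the job in at about 26 s of the 64 s allowed.

- **Hefting:** the left crate read about 3.0 N (0.31 kg), so it is the full one. The right crate read about 1.3–1.6 N (0.13–0.16 kg), so it is the light one. I set the heavy crate back where it had stood.
- **Placing:** I turned the light crate half round, lined it up to within about 0.2 mm lengthwise by the top camera, and lowered it. It passed the ride-on height without meeting resistance and stopped firmly 74.0 mm above its bench grip height. I pressed on it with about 7 N to confirm, eased off, opened the gripper and moved the arm clear.
- **Last checks:** the scene camera shows the upper crate level, at the height of a correct stack, with its front over the other's back. In the last scene picture the other items on the bench appear where they were.
- **What disagreed:** the scene camera sits about 1.5 px (around 5 mm) off the top camera. The offset was there from the start and the same at all corners, so I treated it as calibration bias. One lower-edge reading taken just before placing came out about 1–1.5 mm off. I put it down to shadow and used the earlier readings instead.

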